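# Clamp a sample pump bottle in the hand-cranked cam clamp

## Robot

A 6-joint arm with a two-finger parallel gripper is mounted at the origin on the work surface. World frame = base frame: x ahead of the robot, y to its left, z up, the work surface at z = 0. Lengths are in m, angles in rad, forces in N, time in s.
With the tool pointing down it reaches from about 0.35 to 0.85 m from the base axis. Payload 8.1 kg.
Tool frame: the origin (TCP) lies on the centre line of the jaws, within the pads' length; the fingertips stand robot.tip_reach ahead of it and the grasp point (between the pads) lies 5 mm behind it (robot.tip_reach is the distance from the TCP to the fingertips, in m); z points along the fingers, y is the direction in which the jaws open and shut (so a half turn about z gives the same grasp; the last joint's range is limited). The gripper opens to 93 mm and grips with 3 to 60 N. Pads are 15 mm wide; open, the fingers measure 128 mm over their backs; the gripper's body (75 mm by 188 mm) begins 65 mm behind the grasp point.
Start: joints at [-1.23, 0.13, 1.488, -0, 1.523, -0.085], TCP at [0.248, -0.546, 0.233] pointing down, gripper open.
Joint ranges: [-2.96, 2.96], [-0.89, 2.26], [0.02, 2.5], [-1.34, 4.48], [0, 2.73], [-2.66, 2.66]. Speed limits (rad/s): [2.39, 2.39, 2.79, 3.14, 3.14, 3.14].

## Interface

Orientations are given as a rotation vector (axis times angle).
In Python, from plant import sensors, read_camera, robot gives the robot as it stands.
- The arm moves only by the tool play_rows, never from a script. Its argument "series" is a list that holds one entry, the list of rows, each a list of 5 numbers: the closure, from -1 (fully open) to 1 (shut), then the shift along the world's x, y, z in m, then the turn about the world's z in rad. A call has 1 to 8 rows; each row is the pose to reach, as a shift and turn from the pose commanded when the call began; what a row does not reach only later rows make up. A row lasts 1/10 s, in which the tool goes at most 50 mm and 8.59 degrees, less where a joint would pass 70% of its speed; a pose out of reach is approached as far as the arm can. A call with a gripper value outside its range is refused whole. The fingers move at their own pace and stop on an object; "force" is the grip in N (left out, the last holds). Time passes only in rows, so rows that repeat a pose let the fingers close. It gives the time, the measured TCP pose, the force and the opening at its end, in the units of the state.
- sensors.read_state(): the state, without advancing time (a new reading comes with each control period).
- read_camera(name): name is "scene" or "top" or "wrist"; returns a dict with "color" (384x512x3 uint8, red, green, blue), "range_z" (384x512 float32, m along the optical axis (not along the pixel's ray), 0 where there is no reading), "intrinsics" (3x3 intrinsics, pixels), "rvec" (rotation vector, rad) and "tvec" (3), from world to camera coordinates, as OpenCV has them. Camera axes: x right, y down, z forward; pixel columns grow to the right and rows downward; lengths in m; the calibration is good to about 2 mm. A picture is of the moment at which its call begins.
- robot.close_job(): hands the job in, once; it reports no verdict.
The state is a dict: "t": time; "q": joint angles; "dq": joint speeds; "joint_torque": joint torques, N m; "tool_pos": TCP position; "orientation": TCP orientation; "force": force on the tool from outside, world axes, zero at the start; "wrist_torque": the same for the moment, N m; "opening": finger opening in m.
Only numpy, scipy, OpenCV 4.12 (cv2) and the standard library are available. Lean on these libraries where they do the work, as an engineer would, in place of code of your own. Each camera call takes 0.05 s, during which the arm holds its last target.

## Task

Take the pump bottle with the blue pump and stand it upright in the open V-nest of the blue cam clamp, letting go of it. Then turn the red crank knob counter-clockwise (seen from above) until the roller rests on the cam's yellow-marked flat dwell, so that the jaw pad stays clamped on the bottle by itself, and let go of the crank. Leave the two white-pump bottles and the green pen pot standing where they are.

Things in the scene. Friction and masses are not known exactly. Their poses are not given: they have to be found in the camera images.
- sample: Bottle with a BLUE pump, 0.14 to 0.28 kg. Origin: centre of its underside, z up. Clear body 54 mm in diameter to 80 mm high, then a shoulder; blue round collar 30 mm in diameter from 96 to 128 mm (grip there from above, closing along the bottle's y). Rigid pump head up to 150 mm; its spout reaches 38 mm from the axis along +x at 141 to 148 mm: keep the fingers beside it.
- spare_a: Bottle with a WHITE pump, otherwise the same as the sample. Not to be moved.
- spare_b: Second bottle with a WHITE pump, the same. Not to be moved.
- pen_pot: Green pen pot, 64 mm in diameter, 80 mm high, pens up to 130 mm; origin: centre of its underside. Not to be moved.
- fixture: Cam clamp, screwed down. Origin: centre of the underside of its blue base plate, 130 (x) by 240 (y) by 12 mm thick. Along its y: camshaft at -65 mm, roller follower, jaw pad, nest at +70 mm with an aluminium V-block (72 mm high, open towards -y) behind it. The pad slides along +y to clamp.
- nest (a point): On the base plate's upper face, 12 mm above the bench: where the bottle's axis stands when pushed fully into the V. With the jaw open there are 12 mm free: set the bottle down with its axis 0 to 12 mm (best 6) from here towards the fixture's -y, within 8 mm sideways; the pad then pushes it home. Pad and V-block reach 75 mm above the bench.
- crank_axis (a point): Point on the vertical camshaft's axis, 85 mm above the bench (the height of the middle of the knob).
- crank_knob (a point): Middle of the red crank knob, 85 mm above the bench: upright, 24 mm in diameter, from 60 to 106 mm, free to spin on its pin, so a gripper can hold it without turning. It runs in a circle of radius 75 mm about crank_axis; the crank arm lies under it, 51 to 59 mm above the bench.
- crank (a joint): Camshaft angle, rad, counter-clockwise from above, stops at 0 and 3.3. The knob lies at (joint - 2.67) rad from the fixture's +x about crank_axis. Jaw open up to 0.75, closing to 1.6; the yellow dwell is under the roller from 1.6 to 2.4 (middle 2.0); beyond, the jaw reopens. Stays when left in the dwell or fully open, springs away on a slope. Takes 2 to 9 N at the knob.
- follower (a joint): Travel of the roller follower, m: 0 with the jaw open, 0.016 in the dwell. It is sprung back against the cam.
- pad: Jaw pad, 44 mm wide, 35 to 75 mm above the bench, sprung on the follower (gives up to 8 mm, about 6 N on the clamped bottle). Its frame's origin lies at bench height under the pad's back face; its rubber face is 10 mm further along the fixture's +y.
Mind the look-alikes: they are no part of the job. What is shaped like the sample but brown or purple is not meant.

How it is judged:
By the outcome, as a careful person would: the job done as asked, in the order asked, and still so for the second after the job is handed in, with the robot touching nothing.
It also fails if it takes over 58 s, if anything falls off the work surface, if the arm or the gripper's body presses on something with over 40 N, if the wrist force passes 120 N, or if a joint passes its speed limit or range.

## Working session

There is one attempt and no reset: what is moved stays moved. The work goes in short steps, Python scripts to look and compute and a tool call to move; the robot and the scene stay as the last step left them, time stands still between calls to the robot, and variables do not carry over. Pictures are saved under pics/ and viewed, and the job is handed in when it is done.

Besides the shell and the picture viewer there is one more tool, called after "Emit:" in YAML: its name, and indented under it one key for each argument. play_rows: Moves the arm, as the interface text tells. Its arguments: {"type":"object","properties":{"series":{"type":"array","items":{"type":"array","items":{"type":"array","items":{"type":"number"}}}},"force":{"type":"number"}},"required":["series"]}

```bash
mkdir -p pics; ls; python3 - <<'E'
from plant import sensors, read_camera, robot
import cv2,numpy as np,pickle
d={}
for n in("scene","top","wrist"):
    c=read_camera(n);d[n]=c
    cv2.imwrite(f"pics/{n}0.png",cv2.cvtColor(c["color"],cv2.COLOR_RGB2BGR))
    print(n,c["intrinsics"].tolist(),c["rvec"],c["tvec"])
pickle.dump(d,open("d0.pkl","wb"))
s=sensors.read_state();print(s);print(robot.tip_reach)
E
```

```text
pics
scene [[428.5362669319136, 0.0, 253.30312865375535], [0.0, 428.5362669319136, 195.83649765821036], [0.0, 0.0, 1.0]] [ 2.1552138   1.38215064 -0.43628008] [-0.25849945 -0.30947584  1.38306574]
top [[362.75558951456105, 0.0, 253.67320638242518], [0.0, 362.75558951456105, 197.17426384783585], [0.0, 0.0, 1.0]] [ 2.1310226  -2.10597839  0.2059524 ] [0.06887406 0.49780564 0.82281071]
wrist [[312.8234531471072, 0.0, 251.85672351958743], [0.0, 312.8234531471072, 186.8884994576771], [0.0, 0.0, 1.0]] [-2.46427892  1.58706625  0.19763252] [-0.59991359 -0.02951841  0.38898997]
{'t': 0.15, 'q': array([-1.23041370e+00,  1.30998191e-01,  1.48899985e+00, -1.69777687e-06,
        1.52300512e+00, -8.53815257e-02]), 'dq': array([-1.15286325e-04, -9.40999246e-04, -2.10207599e-03,  4.28780280e-04,
       -9.81404564e-04, -8.30072760e-05]), 'joint_torque': array([-7.11888379e-05, -5.60474610e+01, -4.92336023e+01,  7.68705178e-02,
        3.05950502e-02, -1.19673550e-04]), 'tool_pos': array([ 0.24770302, -0.54603379,  0.23183821]), 'orientation': array([-3.06930721e+00, -6.63453329e-01,  2.84244480e-04]), 'force': array([-0.5244202 , -1.45613036,  0.07938247]), 'wrist_torque': array([-0.0075576 ,  0.02863081,  0.01178985]), 'opening': 0.09337827548591318}
0.014
```

View pics/scene0.png

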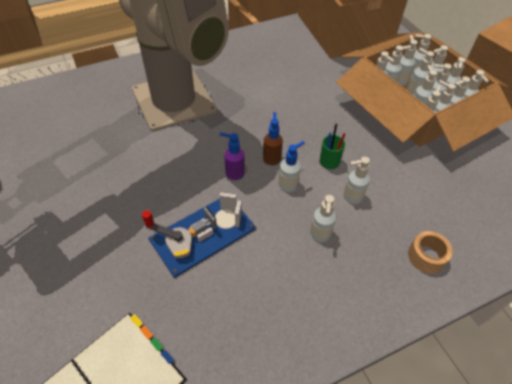

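View pics/top0.png

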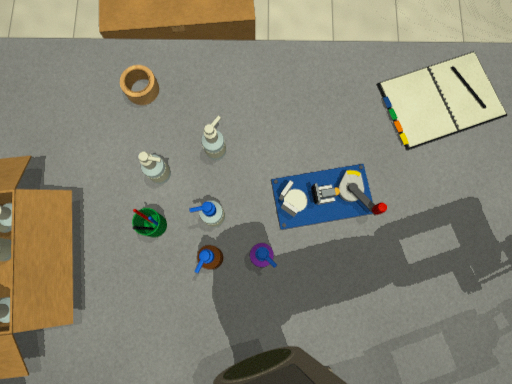

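Blue-pump candidates in the top view: a clear body at (210,210), brown at (207,258) and purple at (262,256). The clear one fits the description. Next I confirm it in an enlarged crop and measure.

```bash
cat > h.py <<'E'
import cv2,numpy as np
def T(c):
    R=cv2.Rodrigues(np.array(c["rvec"]))[0];return R,np.array(c["tvec"]).ravel()
def cloud(c):
    R,t=T(c);K=c["intrinsics"];z=c["range_z"]
    v,u=np.mgrid[:z.shape[0],:z.shape[1]]
    p=np.stack([(u-K[0,2])/K[0,0]*z,(v-K[1,2])/K[1,1]*z,z],-1)
    P=(p-t)@R
    P[z<=0]=np.nan
    return P
def ray(c,u,v,h):
    R,t=T(c);K=c["intrinsics"];d=R.T@np.array([(u-K[0,2])/K[0,0],(v-K[1,2])/K[1,1],1]);o=-R.T@t
    return o+d*(h-o[2])/d[2]
def proj(c,X):
    return cv2.projectPoints(np.array([X],float),np.array(c["rvec"]),np.array(c["tvec"]),c["intrinsics"],None)[0].ravel()
E
python3 - <<'E'
from h import *
import pickle
d=pickle.load(open("d0.pkl","rb"))
im=d["top"]["color"][...,::-1]
cr=im[120:300,120:400];cv2.imwrite("pics/topcrop.png",cv2.resize(cr,None,fx=2.8,fy=2.8,interpolation=cv2.INTER_CUBIC))
im=d["scene"]["color"][...,::-1]
cr=im[110:280,130:380];cv2.imwrite("pics/scenecrop.png",cv2.resize(cr,None,fx=3,fy=3,interpolation=cv2.INTER_CUBIC))
for n in("top","scene"):
    c=d[n];P=cloud(c);hsv=cv2.cvtColor(c["color"],cv2.COLOR_RGB2HSV)
    H,S,V=cv2.split(hsv)
    for nm,m in (("blue",(abs(H.astype(int)-110)<14)&(S>120)&(V>50)),("red",((H<6)|(H>174))&(S>150)&(V>80)),("yellow",(abs(H.astype(int)-27)<6)&(S>130)),("green",(abs(H.astype(int)-70)<15)&(S>130))):
        k,l,st,ce=cv2.connectedComponentsWithStats(m.astype(np.uint8))
        for i in range(1,k):
            if st[i,4]>25:
                q=P[l==i];print(n,nm,ce[i].round(1),st[i,4],"med",np.nanmedian(q,0).round(3),"zmax",np.nanpercentile(q[:,2],[5,95]).round(3))
E
```

```text
top blue [386.8 101.7] 54 med [ 0.765 -0.273  0.014] zmax [0.01  0.016]
top blue [319.6 198. ] 2846 med [ 0.492 -0.088  0.013] zmax [0.01  0.015]
top blue [205.4 208.5] 215 med [0.452 0.174 0.148] zmax [0.114 0.152]
top blue [152.3 219.8] 33 med [0.433 0.3   0.098] zmax [0.005 0.129]
top blue [264.  255.5] 207 med [0.356 0.053 0.148] zmax [0.093 0.152]
top blue [204.2 258.4] 220 med [0.349 0.175 0.148] zmax [0.119 0.152]
top red [380.5 208.1] 99 med [ 0.464 -0.209  0.106] zmax [0.082 0.108]
top red [140.9 214.2] 41 med [0.446 0.329 0.092] zmax [0.05  0.129]
top yellow [403.5 138.2] 72 med [ 0.664 -0.311  0.013] zmax [0.008 0.015]
top yellow [353.1 172.3] 54 med [ 0.563 -0.169  0.045] zmax [0.012 0.047]
top green [392.2 113.6] 57 med [ 0.731 -0.286  0.013] zmax [0.008 0.015]
top green [149.6 222.9] 610 med [0.432 0.325 0.043] zmax [0.004 0.081]
scene blue [273.6 127. ] 172 med [0.361 0.174 0.129] zmax [0.105 0.151]
scene blue [232.4 142.2] 204 med [0.368 0.053 0.13 ] zmax [0.103 0.151]
scene blue [329.  140.7] 38 med [0.437 0.303 0.098] zmax [0.064 0.123]
scene blue [292.4 153.3] 186 med [0.464 0.173 0.129] zmax [0.106 0.152]
scene blue [214.1 206.8] 107 med [ 0.453 -0.04   0.012] zmax [0.009 0.017]
scene blue [189.3 219.5] 249 med [ 0.465 -0.111  0.013] zmax [0.01  0.016]
scene blue [200.5 246.1] 1733 med [ 0.553 -0.117  0.012] zmax [0.009 0.015]
scene blue [166.9 356.3] 66 med [ 0.767 -0.271  0.013] zmax [0.009 0.015]
scene red [147.3 217.8] 131 med [ 0.477 -0.21   0.101] zmax [0.07  0.108]
scene yellow [180.9 252.7] 48 med [ 0.565 -0.165  0.045] zmax [0.041 0.047]
scene yellow [136.1 320.5] 89 med [ 0.666 -0.308  0.013] zmax [0.008 0.015]
scene green [330.7 153.6] 441 med [0.45  0.311 0.052] zmax [0.013 0.079]
scene green [156.4 344. ] 58 med [ 0.733 -0.283  0.013] zmax [0.011 0.015]
```

View pics/topcrop.png

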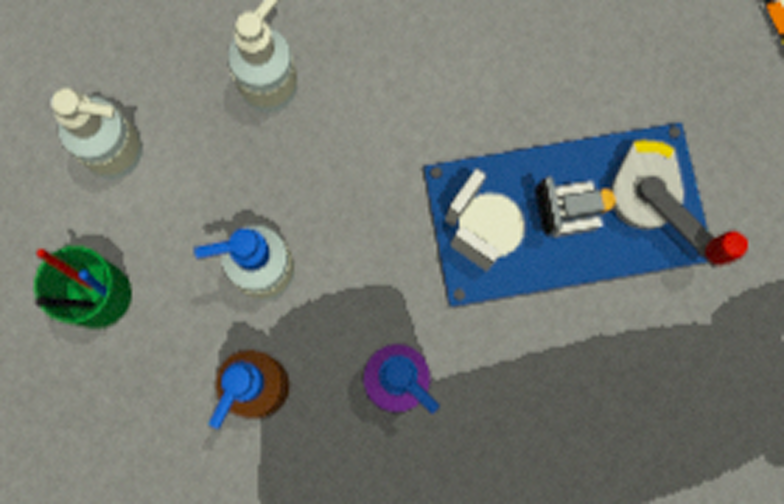

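View pics/scenecrop.png

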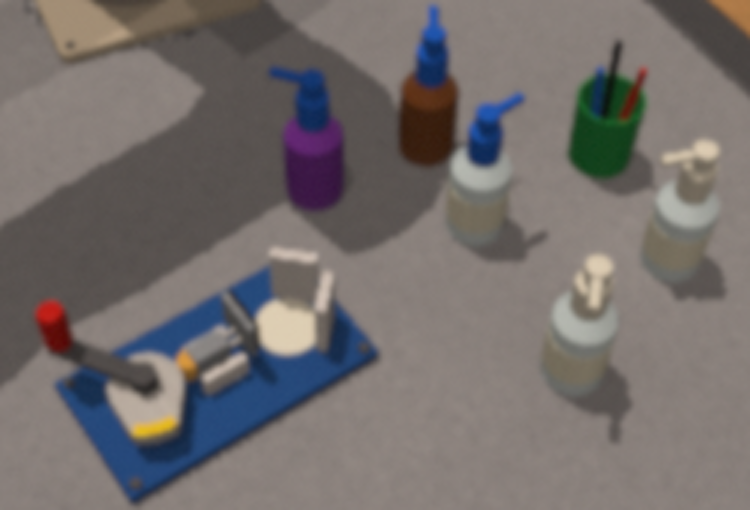

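The enlarged crop confirms the sample: clear body with blue pump at top (210,210), spout pointing to image left (+y). Brown, purple and white-pump bottles are excluded. Now precise poses.

```bash
python3 - <<'E'
from h import *
import pickle
d=pickle.load(open("d0.pkl","rb"))
for n,seeds in(("top",[(205,208)]),("scene",[(292,153)])):
    c=d[n];P=cloud(c);H,S,V=cv2.split(cv2.cvtColor(c["color"],cv2.COLOR_RGB2HSV));H=H.astype(int)
    m=(abs(H-110)<14)&(S>120)&(V>40)
    # plate
    near=(abs(P[...,2]-.012)<.008)&(abs(P[...,0]-.5)<.15)&(abs(P[...,1]+.09)<.17)
    mm=(m&near).astype(np.uint8);vs,us=np.nonzero(mm)
    pts=np.array([ray(c,u,v,.012)[:2] for u,v in zip(us,vs)],np.float32)
    r=cv2.minAreaRect(pts);print(n,"plate",r,cv2.boxPoints(r).round(4).tolist())
    k,l,st,ce=cv2.connectedComponentsWithStats(m.astype(np.uint8))
    i=l[seeds[0][1],seeds[0][0]];q=P[l==i];q=q[~np.isnan(q[:,0])]
    top=q[q[:,2]>.138];print("head pts",len(top))
    ctr=np.median(q[(q[:,2]>.09)&(q[:,2]<.135)],0);print("collar",ctr,((q[:,2]>.09)&(q[:,2]<.135)).sum())
    np.save(f"head_{n}.npy",q)
    # spout: farthest pts
    a=top[:,:2];print(a.min(0),a.max(0),a.mean(0), "first PC",np.linalg.svd(a-a.mean(0))[2][0])
    # knob
    kn=((H<6)|(H>174))&(S>150)&(V>80)&(abs(P[...,1]+.21)<.05)
    q=P[kn];tp=q[q[:,2]>.1];print("knob top",tp.mean(0),len(tp), cv2.minEnclosingCircle(tp[:,:2].astype(np.float32)))
    # body clear
    for nm,h0 in(("sample",(.45,.173)),):
        near=(np.hypot(P[...,0]-h0[0],P[...,1]-h0[1])<.045)
        for lo,hi in((.02,.06),(.06,.08),(.08,.094)):
            b=P[near&(P[...,2]>lo)&(P[...,2]<hi)]
            if len(b)>8:
                A=np.c_[2*b[:,:2],np.ones(len(b))];s=np.linalg.lstsq(A,(b[:,:2]**2).sum(1),rcond=None)[0];print("body",lo,len(b),s[:2],np.sqrt(s[2]+s[:2]@s[:2]))
    # all tall things
    t=np.unique(np.round(P[(P[...,2]>.09)&(P[...,2]<.16)&(P[...,0]<.75)&(P[...,0]>.25)][:,:2]/.03).astype(int),axis=0);print((t*.03).round(2).tolist())
E
```

```text
top plate ((0.5101603269577026, -0.09703117609024048), (0.12885141372680664, 0.23879267275333405), 10.597848892211914) [[0.42489999532699585, 0.008500000461935997], [0.46880000829696655, -0.22619999945163727], [0.5953999757766724, -0.20250000059604645], [0.5515000224113464, 0.03220000118017197]]
head pts 135
collar [0.44921852 0.16529549 0.12753162] 76
[0.44536095 0.16409652] [0.46563388 0.21033975] [0.45360132 0.1820249 ] first PC [ 0.17293405 -0.98493341]
knob top [ 0.46596182 -0.21018322  0.10609332] 80 ((0.4661945402622223, -0.21076086163520813), 0.010980676859617233)
body 0.02 61 [0.45574131 0.1738858 ] 0.027065632287229354
body 0.06 47 [0.45576684 0.17394075] 0.026533735214101014
body 0.08 212 [0.45617839 0.17432905] 0.021614263021955158
[[0.24, 0.51], [0.24, 0.54], [0.24, 0.57], [0.24, 0.6], [0.24, 0.63], [0.27, 0.51], [0.27, 0.54], [0.27, 0.57], [0.27, 0.6], [0.27, 0.63], [0.3, 0.51], [0.3, 0.54], [0.3, 0.57], [0.33, 0.03], [0.33, 0.06], [0.33, 0.15], [0.33, 0.18], [0.33, 0.51], [0.33, 0.54], [0.33, 0.57], [0.36, 0.03], [0.36, 0.06], [0.36, 0.09], [0.36, 0.15], [0.36, 0.18], 
[... 3239 characters left out ...]
 0.18], [0.48, 0.54], [0.48, 0.57], [0.48, 0.6], [0.48, 0.63], [0.48, 0.66], [0.48, 0.69], [0.48, 0.72], [0.48, 0.75], [0.48, 0.78], [0.48, 0.81], [0.48, 0.84], [0.48, 0.87], [0.51, 0.51], [0.51, 0.54], [0.51, 0.57], [0.51, 0.6], [0.51, 0.63], [0.51, 0.66], [0.51, 0.69], [0.51, 0.72], [0.51, 0.75], [0.51, 0.78], [0.51, 0.81], [0.51, 0.84], [0.51, 0.87], [0.54, 0.3], [0.54, 0.33], [0.54, 0.6], [0.54, 0.63], [0.54, 0.66], [0.54, 0.69], [0.54, 0.72], [0.54, 0.75], [0.54, 0.78], [0.54, 0.81], [0.54, 0.84], [0.54, 0.87], [0.57, 0.27], [0.57, 0.3], [0.57, 0.33], [0.57, 0.6], [0.57, 0.63], [0.57, 0.66], [0.57, 0.69], [0.6, 0.18], [0.63, 0.15], [0.63, 0.18], [0.63, 0.21], [0.66, 0.15], [0.66, 0.18]]
```

Emit:
play_rows:
  series:
    - [[-1, 0.05, 0.05, 0.0, 0.1], [-1, 0.08, 0.1, 0.0, 0.2], [-1, 0.1, 0.15, 0.0, 0.3], [-1, 0.12, 0.2, 0.0, 0.4], [-1, 0.14, 0.25, 0.0, 0.5], [-1, 0.15, 0.3, 0.0, 0.6], [-1, 0.16, 0.34, 0.0, 0.7], [-1, 0.16, 0.34, 0.0, 0.7]]

```text
t: 0.95
tool_pos: [0.4081, -0.2033, 0.2324]
orientation: [-2.652, -1.683, -0.001]
force: [0.4, -0.5, 0.9]
opening: 0.093
```

```bash
python3 - <<'E'
from h import *
from plant import sensors, read_camera
import pickle
c=read_camera("wrist");pickle.dump(c,open("w1.pkl","wb"))
cv2.imwrite("pics/w1.png",c["color"][...,::-1])
R,t=T(c);print("cam pos",-R.T@t)
P=cloud(c);H,S,V=cv2.split(cv2.cvtColor(c["color"],cv2.COLOR_RGB2HSV));H=H.astype(int)
kn=((H<6)|(H>174))&(S>150)&(V>80)&(abs(P[...,2]-.106)<.006);print("knob top",P[kn].mean(0),kn.sum())
E
```

```text
cam pos [ 0.43611654 -0.14473184  0.38396638]
knob top [ 0.46837225 -0.20790648  0.10465809] 343
```

View pics/w1.png

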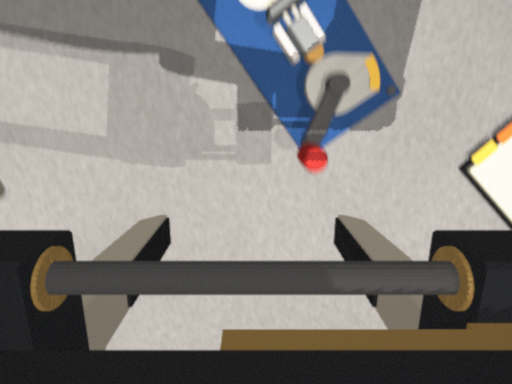

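The wrist view shows the knob at (314,157), which puts it at (0.468,-0.208). That matches the mean of the two fixed cameras. On to the sample.

Emit:
play_rows:
  series:
    - [[-1, 0.01, 0.05, 0.0, 0.1], [-1, 0.02, 0.1, 0.0, 0.2], [-1, 0.03, 0.15, 0.0, 0.3], [-1, 0.03, 0.2, 0.0, 0.4], [-1, 0.03, 0.25, 0.0, 0.5], [-1, 0.03, 0.28, 0.0, 0.6], [-1, 0.03, 0.3, 0.0, 0.646], [-1, 0.03, 0.3, 0.0, 0.646]]

```text
t: 1.8
tool_pos: [0.4375, 0.0956, 0.2324]
orientation: [-1.982, -2.437, -0.0]
force: [0.7, -0.3, 0.1]
opening: 0.0931
```

```bash
python3 - <<'E'
from h import *
from plant import sensors, read_camera
import pickle
c=read_camera("wrist");pickle.dump(c,open("w2.pkl","wb"))
cv2.imwrite("pics/w2.png",c["color"][...,::-1])
s=sensors.read_state();print(s["tool_pos"],s["orientation"],s["q"])
Rt=cv2.Rodrigues(s["orientation"])[0];print("jaw yaw",np.arctan2(Rt[1,1],Rt[0,1]))
P=cloud(c);H,S,V=cv2.split(cv2.cvtColor(c["color"],cv2.COLOR_RGB2HSV));H=H.astype(int)
m=(abs(H-110)<14)&(S>120)&(V>40)&(P[...,2]>.138)&(np.hypot(P[...,0]-.457,P[...,1]-.175)<.06)
q=P[m];print(len(q),q.min(0),q.max(0))
# disc fit: head top >0.1485 ; distance transform of mask
D=cv2.distanceTransform(m.astype(np.uint8),cv2.DIST_L2,5);v,u=np.unravel_index(D.argmax(),D.shape);ax=P[v,u];print("disc centre",ax,D.max(),(u,v))
r=np.hypot(q[:,0]-ax[0],q[:,1]-ax[1]);f=q[r>np.percentile(r,85)];w=f[:,:2].mean(0)-ax[:2];print("spout yaw",np.arctan2(w[1],w[0]),r.max())
for lo,hi in((.03,.078),(.082,.094)):
    b=P[(P[...,2]>lo)&(P[...,2]<hi)&(np.hypot(P[...,0]-.457,P[...,1]-.175)<.045)]
    if len(b)>20:
        A=np.c_[2*b[:,:2],np.ones(len(b))];z=np.linalg.lstsq(A,(b[:,:2]**2).sum(1),rcond=None)[0];print("body",lo,len(b),z[:2],np.sqrt(z[2]+z[:2]@z[:2]))
E
```

```text
[0.437609   0.09425014 0.23237208] [-1.98504217e+00 -2.43463491e+00  8.80270876e-04] [ 9.76706364e-02 -2.93355938e-01  1.88949360e+00 -2.00025186e-04
  1.54604909e+00 -1.05077407e-01]
jaw yaw 0.20275301010454297
1214 [0.42597045 0.12325074 0.138683  ] [0.46731948 0.21003378 0.31564007]
disc centre [0.45249803 0.17207465 0.15015113] 9.5907 (np.int64(295), np.int64(100))
spout yaw 1.8082900611455792 0.054988463748380775
body 0.03 85 [0.45645028 0.17418428] 0.02668693809026064
body 0.082 933 [0.45773886 0.17476204] 0.020791384472579673
```

View pics/w2.png

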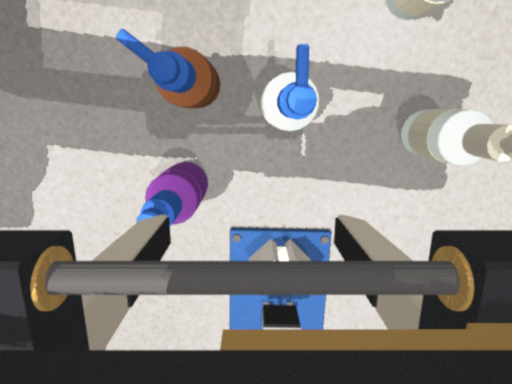

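The wrist view shows the sample clear on both sides: head at (298,100), spout pointing up in the image, brown bottle at (185,75), purple at (175,190). Moving over it, then down.

Emit:
play_rows:
  series:
    - [[-0.4, 0.02, 0.04, 0.0, -0.04], [-0.4, 0.02, 0.08, 0.0, -0.04], [-0.4, 0.02, 0.08, 0.0, -0.04], [-0.4, 0.02, 0.08, -0.03, -0.04], [-0.4, 0.02, 0.08, -0.06, -0.04], [-0.4, 0.02, 0.08, -0.09, -0.04], [-0.4, 0.02, 0.08, -0.12, -0.04], [-0.4, 0.02, 0.08, -0.12, -0.04]]
  force: 25

```text
t: 2.65
tool_pos: [0.4547, 0.1709, 0.108]
orientation: [-2.036, -2.387, 0.011]
force: [-1.1, -0.2, -0.2]
opening: 0.0651
```

Emit:
play_rows:
  series:
    - [[1, 0, 0, 0, 0], [1, 0, 0, 0, 0], [1, 0, 0, 0, 0], [1, 0, 0, 0, 0], [1, 0, 0, 0, 0], [1, 0, 0, 0, 0]]
  force: 25

```text
t: 3.25
tool_pos: [0.4584, 0.1738, 0.1135]
orientation: [2.035, 2.392, 0.002]
force: [-0.5, 1.0, 5.4]
opening: 0.0294
```

Emit:
play_rows:
  series:
    - [[1, 0, 0, 0.03, 0], [1, 0, 0, 0.06, 0], [1, 0, 0, 0.09, 0], [1, 0, 0, 0.12, 0], [1, 0, 0, 0.12, 0], [1, 0, 0, 0.12, 0]]

```text
t: 3.85
tool_pos: [0.458, 0.1737, 0.2324]
orientation: [2.035, 2.393, 0.001]
force: [-0.4, -0.1, -2.0]
opening: 0.0298
```

```bash
python3 - <<'E'
from h import *
from plant import sensors, read_camera
import pickle
d={n:read_camera(n) for n in("scene","top")};pickle.dump(d,open("d3.pkl","wb"))
im=np.hstack([cv2.resize(d[n]["color"][...,::-1],None,fx=.78,fy=.78) for n in d]);cv2.imwrite("pics/l3.png",im)
s=sensors.read_state();print(s["tool_pos"],s["force"],s["opening"],s["t"])
E
```

```text
[0.45688315 0.17335742 0.23055825] [ 0.58672285  0.43721747 -1.91805009] 0.02929777199006646 3.95
```

View pics/l3.png

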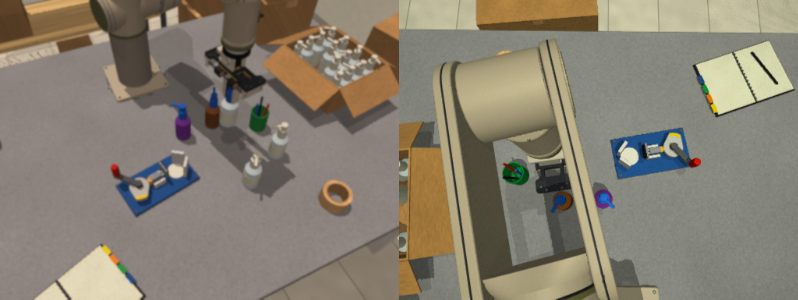

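```bash
python3 - <<'E'
from h import *
import pickle
d=pickle.load(open("d0.pkl","rb"))
for n in d:
    if n=="wrist": c=pickle.load(open("w2.pkl","rb"))
    else: c=d[n]
    P=cloud(c);H,S,V=cv2.split(cv2.cvtColor(c["color"],cv2.COLOR_RGB2HSV))
    m=(S<90)&(V>110)&(abs(P[...,2]-.013)<.008)&(np.hypot(P[...,0]-.5,P[...,1]+.03)<.05)
    vs,us=np.nonzero(m);pts=np.array([ray(c,u,v,.0125)[:2] for u,v in zip(us,vs)],np.float32)
    print(n,len(pts)); 
    if len(pts)>20: print(cv2.minEnclosingCircle(pts),pts.mean(0))
    q=P[(abs(P[...,2]-.072)<.006)&(np.hypot(P[...,0]-.5,P[...,1]+.03)<.07)]
    print("Vtop",len(q),q.min(0),q.max(0),q.mean(0))
    R2=np.array([[np.cos(.185),np.sin(.185)],[-np.sin(.185),np.cos(.185)]])
    l=(q[:,:2]-[.5127,-.0963])@R2.T
    for s in(-1,1):
        k=l[(l[:,0]*s>0)];print(s,k.min(0),k.max(0))if len(k) else None
E
```

```text
scene 359
((0.49565547704696655, -0.03525895997881889), 0.04461464285850525) [ 0.498771   -0.02771243]
Vtop 212 [ 0.45997752 -0.07699398  0.06603138] [0.53659476 0.01573154 0.07781171] [ 0.50074369 -0.02787447  0.07243095]
-1 [-0.03825289  0.02240721] [-3.66458084e-05  1.10839330e-01]
1 [0.00093347 0.02256436] [0.03992105 0.11181681]
top 373
((0.5073438286781311, -0.02609197236597538), 0.040249310433864594) [ 0.5019943  -0.03172469]
Vtop 243 [ 0.45617546 -0.07952175  0.06645972] [0.53188842 0.01281397 0.07737276] [ 0.49639844 -0.02982333  0.07312006]
-1 [-0.04222864  0.02011439] [-0.00052343  0.10912444]
1 [0.00080387 0.02065235] [0.03467353 0.10927985]
wrist 273
((0.4964407682418823, -0.016266394406557083), 0.039662014693021774) [ 0.49544573 -0.00457991]
Vtop 361 [ 0.47684613 -0.07685635  0.06600662] [0.52727936 0.01361646 0.07519915] [ 0.50453977 -0.06530409  0.07166405]
-1 [-0.0230712  0.0234307] [-7.91710206e-05  1.10022358e-01]
1 [1.85677787e-07 2.43005889e-02] [0.01966168 0.11003649]
```

Emit:
play_rows:
  series:
    - [[1, 0.01, -0.04, 0, 0], [1, 0.02, -0.08, 0, 0], [1, 0.03, -0.12, 0, 0], [1, 0.04, -0.16, 0, 0], [1, 0.042, -0.19, 0, 0], [1, 0.042, -0.207, 0, 0], [1, 0.042, -0.207, 0, 0], [1, 0.042, -0.207, 0, 0]]

```text
t: 4.75
tool_pos: [0.499, -0.0332, 0.2309]
orientation: [-2.035, -2.39, 0.002]
force: [-1.0, 0.6, -2.8]
opening: 0.0292
```

```bash
python3 - <<'E'
from h import *
from plant import sensors, read_camera
import pickle
d={n:read_camera(n) for n in("scene","wrist")};pickle.dump(d,open("d4.pkl","wb"))
im=np.hstack([cv2.resize(d[n]["color"][...,::-1],None,fx=.78,fy=.78) for n in d]);cv2.imwrite("pics/l4.png",im)
s=sensors.read_state();print(s["tool_pos"],s["force"],s["opening"],s["t"])
c=d["scene"];P=cloud(c)
tp=s["tool_pos"][:2]
for lo,hi in((.135,.16),(.16,.19)):
    b=P[(P[...,2]>lo)&(P[...,2]<hi)&(np.hypot(P[...,0]-tp[0],P[...,1]-tp[1])<.045)]
    A=np.c_[2*b[:,:2],np.ones(len(b))];z=np.linalg.lstsq(A,(b[:,:2]**2).sum(1),rcond=None)[0];print("body",lo,len(b),z[:2],np.sqrt(z[2]+z[:2]@z[:2]))
E
```

```text
[ 0.49937368 -0.03244726  0.23167714] [-0.177135    0.94490282 -2.36991033] 0.02951181659147028 4.85
body 0.135 150 [ 0.49798079 -0.02826807] 0.027040978611393415
body 0.16 198 [ 0.49791678 -0.02863169] 0.026992585522204817
```

View pics/l4.png

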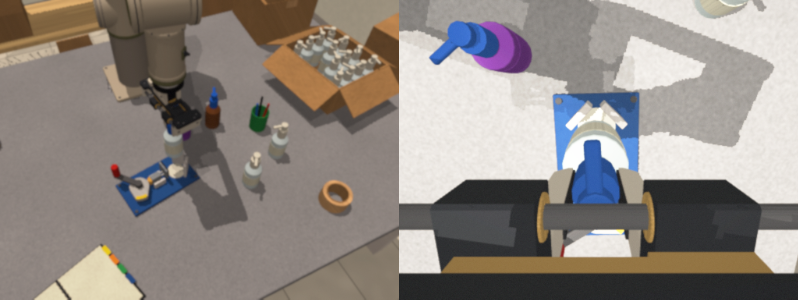

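The bottle is centred over the nest, about 2 to 4 mm from home. I shift it 3 mm towards -y and lower it.

Emit:
play_rows:
  series:
    - [[1, 0.002, -0.003, -0.02, 0], [1, 0.002, -0.003, -0.05, 0], [1, 0.002, -0.003, -0.075, 0], [1, 0.002, -0.003, -0.09, 0], [1, 0.002, -0.003, -0.1, 0], [1, 0.002, -0.003, -0.104, 0], [1, 0.002, -0.003, -0.104, 0], [1, 0.002, -0.003, -0.104, 0]]

```text
t: 5.65
tool_pos: [0.5027, -0.0365, 0.1298]
orientation: [2.035, 2.392, 0.001]
force: [-0.2, -0.1, -1.4]
opening: 0.0293
```

Emit:
play_rows:
  series:
    - [[1, 0, 0, -0.001, 0], [1, 0, 0, -0.002, 0], [1, 0, 0, -0.002, 0]]

```text
t: 5.95
tool_pos: [0.502, -0.0365, 0.1269]
orientation: [2.036, 2.392, 0.0]
force: [-0.9, -0.1, -1.6]
opening: 0.0295
```

Emit:
play_rows:
  series:
    - [[1, 0, 0, -0.001, 0], [1, 0, 0, -0.002, 0], [1, 0, 0, -0.002, 0]]

```text
t: 6.25
tool_pos: [0.5023, -0.0364, 0.1258]
orientation: [2.035, 2.392, 0.001]
force: [-2.6, 0.8, 5.9]
opening: 0.0296
```

```bash
python3 - <<'E'
from h import *
from plant import sensors, read_camera
import pickle
d={n:read_camera(n) for n in("scene","wrist")};pickle.dump(d,open("d5.pkl","wb"))
a=cv2.resize(d["scene"]["color"][150:290,110:290,::-1],None,fx=3,fy=3,interpolation=cv2.INTER_CUBIC);cv2.imwrite("pics/l5.png",a)
s=sensors.read_state();print(s["tool_pos"],s["force"],s["opening"],s["t"])
c=d["scene"];P=cloud(c)
tp=s["tool_pos"][:2]
b=P[(P[...,2]>.08)&(P[...,2]<.09)&(np.hypot(P[...,0]-tp[0],P[...,1]-tp[1])<.04)]
A=np.c_[2*b[:,:2],np.ones(len(b))];z=np.linalg.lstsq(A,(b[:,:2]**2).sum(1),rcond=None)[0];print("body",len(b),z[:2],np.sqrt(z[2]+z[:2]@z[:2]))
E
```

```text
[ 0.50231254 -0.03643044  0.12577243] [-2.17595778  1.27873933  6.44383046] 0.02976529436169533 6.35
body 50 [ 0.50201252 -0.03210842] 0.026297410305929875
```

View pics/l5.png

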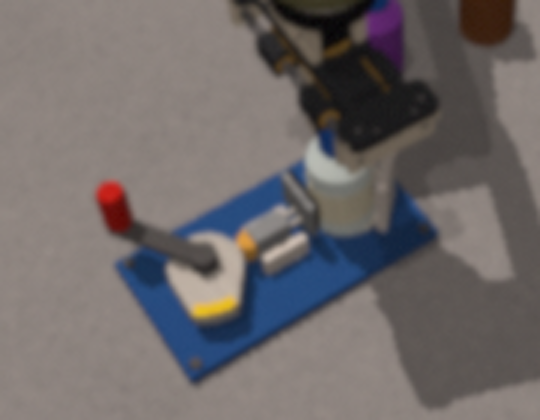

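The bottle is standing in the nest, between the pad and the V, with the floor contact felt at about 8 N. Letting go and rising.

Emit:
play_rows:
  series:
    - [[-0.3, 0, 0, 0, 0], [-0.3, 0, 0, 0, 0], [-0.3, 0, 0, 0, 0], [-0.3, 0, 0, 0.02, 0], [-0.3, 0, 0, 0.05, 0], [-0.3, 0, 0, 0.09, 0], [-0.3, 0, 0, 0.12, 0], [-0.3, 0, 0, 0.12, 0]]

```text
t: 7.15
tool_pos: [0.5044, -0.0369, 0.2501]
orientation: [2.031, 2.387, 0.007]
force: [0.9, -0.1, -0.4]
opening: 0.0608
```

Emit:
play_rows:
  series:
    - [[-0.3, -0.01, -0.04, 0, 0], [-0.3, -0.02, -0.08, 0, 0], [-0.3, -0.03, -0.12, 0, 0], [-0.3, -0.034, -0.15, 0, 0], [-0.3, -0.034, -0.171, 0, 0], [-0.3, -0.034, -0.171, 0, 0]]

```text
t: 7.75
tool_pos: [0.467, -0.2096, 0.2433]
orientation: [-2.039, -2.389, 0.001]
force: [0.4, 0.8, 0.5]
opening: 0.0607
```

```bash
python3 - <<'E'
from h import *
from plant import sensors, read_camera
import pickle
d={n:read_camera(n) for n in("scene","top","wrist")};pickle.dump(d,open("d6.pkl","wb"))
a=cv2.resize(d["scene"]["color"][150:290,110:290,::-1],None,fx=2.2,fy=2.2,interpolation=cv2.INTER_CUBIC)
b=cv2.resize(d["wrist"]["color"][...,::-1],(402,308));cv2.imwrite("pics/l6.png",np.hstack([a,b]))
s=sensors.read_state();print(s["tool_pos"],s["force"],s["opening"],s["t"])
for n in d:
    c=d[n];P=cloud(c);H,S,V=cv2.split(cv2.cvtColor(c["color"],cv2.COLOR_RGB2HSV))
    kn=((H<6)|(H>174))&(S>150)&(V>80)&(abs(P[...,2]-.106)<.005)&(abs(P[...,1]+.2)<.06);print(n,"knob",P[kn].mean(0),kn.sum())
    b=P[(P[...,2]>.08)&(P[...,2]<.09)&(np.hypot(P[...,0]-.502,P[...,1]+.034)<.04)]
    if len(b)>8:
        A=np.c_[2*b[:,:2],np.ones(len(b))];z=np.linalg.lstsq(A,(b[:,:2]**2).sum(1),rcond=None)[0];print("body",len(b),z[:2],np.sqrt(z[2]+z[:2]@z[:2]))
E
```

```text
[ 0.46761516 -0.20673478  0.24381989] [0.25703685 0.39330648 1.00143403] 0.06067290671703386 7.9
scene knob [ 0.47327492 -0.20988724  0.10567092] 49
body 51 [ 0.50122862 -0.03154178] 0.02630064466381196
top knob [ 0.46595382 -0.20997861  0.10595228] 80
body 17 [ 0.49881607 -0.03404289] 0.02630336680135753
wrist knob [ 0.46795567 -0.2103657   0.10487652] 383
body 174 [ 0.50016231 -0.03408289] 0.02662889771387558
```

View pics/l6.png

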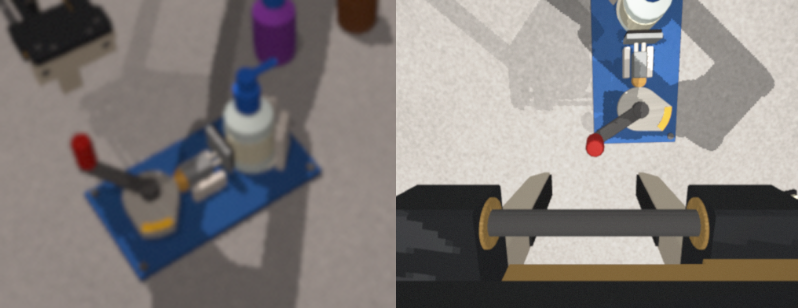

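Bottle stands upright in the nest. The knob is at (0.4685,-0.2095), consistent with a 75 mm radius about the computed axis (0.5247,-0.160). Descending over the knob and gripping it.

Emit:
play_rows:
  series:
    - [[-0.3, 0.001, -0.002, -0.03, 0], [-0.3, 0.001, -0.002, -0.07, 0], [-0.3, 0.001, -0.002, -0.11, 0], [-0.3, 0.001, -0.002, -0.14, 0], [-0.3, 0.001, -0.002, -0.154, 0], [-0.3, 0.001, -0.002, -0.154, 0], [-0.3, 0.001, -0.002, -0.154, 0]]

```text
t: 8.6
tool_pos: [0.4697, -0.2093, 0.0919]
orientation: [2.034, 2.393, 0.0]
force: [0.2, 0.7, 0.4]
opening: 0.0605
```

Emit:
play_rows:
  series:
    - [[1, 0, 0, 0, 0], [1, 0, 0, 0, 0], [1, 0, 0, 0, 0], [1, 0, 0, 0, 0], [1, 0, 0, 0, 0], [1, 0, 0, 0, 0]]
  force: 25

```text
t: 9.2
tool_pos: [0.4688, -0.2096, 0.0909]
orientation: [2.036, 2.393, -0.0]
force: [-0.5, -0.9, 1.7]
opening: 0.0235
```

```bash
python3 -c "
import numpy as np
a=np.array([.5247,-.16]);s=np.array([.4688,-.2096])
f0=np.arctan2(*(s-a)[::-1]);print(f0,np.hypot(*(s-a)))
for k in range(17):
  f=f0+(-.485-f0)*k/16;p=a+.075*np.array([np.cos(f),np.sin(f)]);print(k,round(f-.185+2.67,3),(p-s).round(4),p.round(4))
"
```

```text
-2.415839300339176 0.07473265685093772
0 0.069 [-0.0002 -0.0002] [ 0.4686 -0.2098]
1 0.19 [ 0.0062 -0.0066] [ 0.475  -0.2162]
2 0.311 [ 0.0133 -0.0121] [ 0.4821 -0.2217]
3 0.431 [ 0.0211 -0.0168] [ 0.4899 -0.2264]
4 0.552 [ 0.0293 -0.0205] [ 0.4981 -0.2301]
5 0.673 [ 0.038  -0.0232] [ 0.5068 -0.2328]
6 0.793 [ 0.0468 -0.0249] [ 0.5156 -0.2345]
7 0.914 [ 0.0559 -0.0254] [ 0.5247 -0.235 ]
8 1.035 [ 0.0649 -0.0249] [ 0.5337 -0.2345]
9 1.155 [ 0.0738 -0.0232] [ 0.5426 -0.2328]
10 1.276 [ 0.0824 -0.0205] [ 0.5512 -0.2301]
11 1.397 [ 0.0907 -0.0168] [ 0.5595 -0.2264]
12 1.517 [ 0.0984 -0.0122] [ 0.5672 -0.2218]
13 1.638 [ 0.1056 -0.0066] [ 0.5744 -0.2162]
14 1.759 [ 0.112  -0.0002] [ 0.5808 -0.2098]
15 1.879 [0.1176 0.0069] [ 0.5864 -0.2027]
16 2.0 [0.1223 0.0146] [ 0.5911 -0.195 ]
```

Emit:
play_rows:
  series:
    - [[1, 0.003, -0.003, 0, 0], [1, 0.006, -0.0065, 0, 0], [1, 0.0095, -0.0095, 0, 0], [1, 0.0133, -0.012, 0, 0], [1, 0.017, -0.0145, 0, 0], [1, 0.021, -0.0167, 0, 0], [1, 0.021, -0.0167, 0, 0]]

```text
t: 9.9
tool_pos: [0.491, -0.2263, 0.0908]
orientation: [2.035, 2.392, 0.001]
force: [3.5, 2.2, 2.1]
opening: 0.0233
```

Emit:
play_rows:
  series:
    - [[1, 0.004, -0.002, 0, 0], [1, 0.008, -0.0037, 0, 0], [1, 0.0125, -0.0051, 0, 0], [1, 0.017, -0.0064, 0, 0], [1, 0.0215, -0.0074, 0, 0], [1, 0.0258, -0.0081, 0, 0], [1, 0.0348, -0.0087, 0, 0], [1, 0.0348, -0.0087, 0, 0]]

```text
t: 10.7
tool_pos: [0.5255, -0.234, 0.0907]
orientation: [-2.035, -2.393, -0.002]
force: [1.2, 6.6, 4.9]
opening: 0.023
```

Emit:
play_rows:
  series:
    - [[1, 0.0045, 0.001, 0, 0], [1, 0.009, 0.0015, 0, 0], [1, 0.0135, 0.0023, 0, 0], [1, 0.0179, 0.0032, 0, 0], [1, 0.0222, 0.0045, 0, 0], [1, 0.0265, 0.0058, 0, 0], [1, 0.0348, 0.0095, 0, 0], [1, 0.0348, 0.0095, 0, 0]]

```text
t: 11.5
tool_pos: [0.5591, -0.2252, 0.0907]
orientation: [-2.034, -2.392, 0.002]
force: [-4.4, 3.4, 8.2]
opening: 0.0232
```

Emit:
play_rows:
  series:
    - [[1, 0.0077, 0.0046, 0, 0], [1, 0.0113, 0.0073, 0, 0], [1, 0.0149, 0.0102, 0, 0], [1, 0.0181, 0.0133, 0, 0], [1, 0.0213, 0.0166, 0, 0], [1, 0.0268, 0.0237, 0, 0], [1, 0.0316, 0.0314, 0, 0], [1, 0.0316, 0.0314, 0, 0]]

```text
t: 12.3
tool_pos: [0.5906, -0.1935, 0.0908]
orientation: [-2.034, -2.392, 0.002]
force: [-4.2, 4.1, 6.9]
opening: 0.0232
```

```bash
python3 - <<'E'
from h import *
from plant import sensors, read_camera
d={n:read_camera(n) for n in("scene","wrist")}
a=cv2.resize(d["scene"]["color"][150:290,110:290,::-1],None,fx=2.2,fy=2.2,interpolation=cv2.INTER_CUBIC)
b=cv2.resize(d["wrist"]["color"][...,::-1],(402,308));cv2.imwrite("pics/l7.png",np.hstack([a,b]))
s=sensors.read_state();print(s["tool_pos"],s["force"],s["opening"],s["t"])
E
```

```text
[ 0.59063072 -0.19348862  0.09076048] [-4.91085671  3.63962814  8.14585563] 0.023457492107946946 12.4
```

View pics/l7.png

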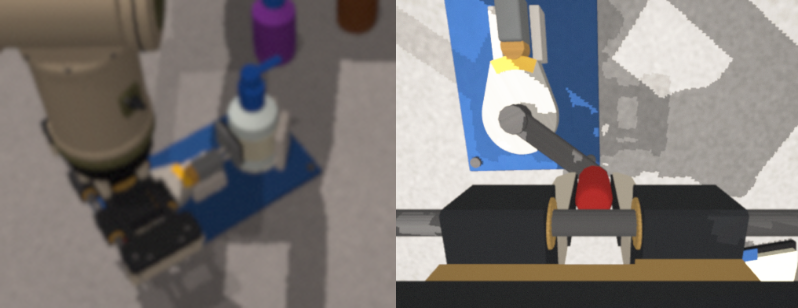

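The wrist view shows the roller centred on the yellow dwell at (514,60) and the pad against the bottle. From the tool position the joint is about 2.01. Letting go and rising.

Emit:
play_rows:
  series:
    - [[-0.3, 0, 0, 0, 0], [-0.3, 0, 0, 0, 0], [-0.3, 0, 0, 0, 0], [-0.3, 0, 0, 0.03, 0], [-0.3, 0, 0, 0.07, 0], [-0.3, 0, 0, 0.11, 0], [-0.3, 0, 0, 0.15, 0], [-0.3, 0, 0, 0.16, 0]]

```text
t: 13.2
tool_pos: [0.5932, -0.195, 0.2569]
orientation: [2.03, 2.386, 0.004]
force: [0.0, -0.9, 0.5]
opening: 0.0603
```

Emit:
play_rows:
  series:
    - [[-0.3, -0.03, -0.05, 0.02, 0], [-0.3, -0.06, -0.1, 0.02, 0], [-0.3, -0.09, -0.15, 0.02, 0], [-0.3, -0.12, -0.2, 0.02, 0], [-0.3, -0.12, -0.2, 0.02, 0], [-0.3, -0.12, -0.2, 0.02, 0], [-0.3, -0.12, -0.2, 0.02, 0], [-0.3, -0.12, -0.2, 0.02, 0]]

```text
t: 14.0
tool_pos: [0.4715, -0.393, 0.2701]
orientation: [-2.034, -2.393, -0.001]
force: [-0.3, 0.2, -1.2]
opening: 0.0606
```

```bash
python3 - <<'E'
from h import *
from plant import sensors, read_camera
import pickle
d={n:read_camera(n) for n in("scene","top")}
d0=pickle.load(open("d0.pkl","rb"))
a=cv2.resize(d["scene"]["color"][100:290,110:390,::-1],(400,272));b=cv2.resize(d["top"]["color"][110:300,110:400,::-1],(400,272));cv2.imwrite("pics/l8.png",np.hstack([a,b]))
s=sensors.read_state();print(s["tool_pos"],s["force"],s["opening"],s["t"])
for n in d:
    c=d[n];P=cloud(c);H,S,V=cv2.split(cv2.cvtColor(c["color"],cv2.COLOR_RGB2HSV))
    kn=((H<6)|(H>174))&(S>150)&(V>80)&(abs(P[...,2]-.106)<.005)&(abs(P[...,1]+.2)<.06);k=P[kn].mean(0);f=np.arctan2(k[1]+.16,k[0]-.5247);print(n,"knob",k,kn.sum(),"joint",f-.185+2.67)
    b=P[(P[...,2]>.08)&(P[...,2]<.09)&(np.hypot(P[...,0]-.502,P[...,1]+.034)<.04)]
    if len(b)>8:
        A=np.c_[2*b[:,:2],np.ones(len(b))];z=np.linalg.lstsq(A,(b[:,:2]**2).sum(1),rcond=None)[0];print("body",len(b),z[:2],np.sqrt(z[2]+z[:2]@z[:2]))
    P0=cloud(d0[n])
    for nm,x,y in(("a",.63,.165),("b",.56,.3),("pot",.43,.315)):
        g=lambda Q:Q[(Q[...,2]>.03)&(np.hypot(Q[...,0]-x,Q[...,1]-y)<.07)].mean(0).round(4)
        print(nm,g(P0),g(P))
E
```

```text
[ 0.47188899 -0.3926894   0.27041659] [-0.32182172 -0.46673993 -0.4954465 ] 0.0606409107104324 14.1
scene knob [ 0.59337357 -0.19254628  0.10552684] 65 joint 2.0424272845064437
body 55 [ 0.49902148 -0.02543316] 0.02648075932650592
a [0.6419 0.1693 0.0908] [0.6418 0.1693 0.0906]
b [0.5752 0.3081 0.0912] [0.5753 0.3081 0.0913]
pot [0.4382 0.3206 0.0694] [0.4382 0.3206 0.069 ]
top knob [ 0.58709844 -0.19427917  0.10589686] 76 joint 1.9826486883422014
body 20 [ 0.49699763 -0.02825827] 0.026512486038845977
a [0.6213 0.1714 0.0991] [0.6213 0.1713 0.0988]
b [0.5557 0.3069 0.098 ] [0.5557 0.3068 0.0978]
pot [0.4318 0.3208 0.0711] [0.4318 0.3209 0.0707]
```

View pics/l8.png

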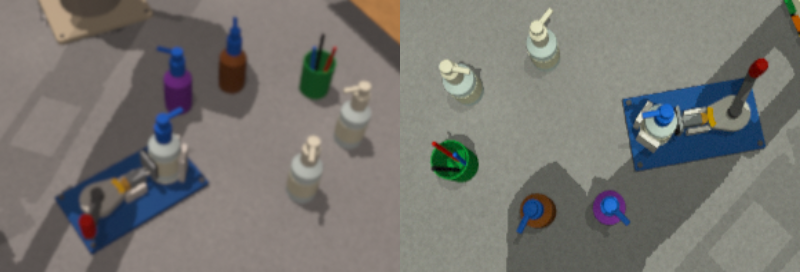

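The final pictures show the bottle pushed home in the V, scene (165,150) and top (660,122). The crank sits in the dwell, the roller is on yellow at (710,115), and the spares and pot have not moved. Handing in.

```bash
python3 -c "
from plant import robot
print(robot.close_job())"
```

```text
the job is handed in; nothing more can be done
None
```

The job is done and handed in at about 14 s, with no verdict reported. I stood the clear bottle with the blue pump in the V-nest and let go. Then I turned the red knob counter-clockwise to the yellow dwell, let go and backed away.

**Last checks:**
- **Bottle:** it is upright, and the pad pushed it about 6 mm home into the V.
- **Crank:** after release it stayed at about 2.01 rad (dwell 1.6 to 2.4), with the roller on the yellow mark.
- **Other objects:** the white-pump bottles and the pen pot were within 0.2 mm of their starting positions across the bench.
- **Forces:** the wrist readings at the end of each move stayed around 10 N or less.

**Disagreement:** the scene and top cameras differed by up to about 7 mm in x, mostly 2 to 5 mm. I used their mean. The wrist camera agreed with it for the knob and the sample.

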